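# Pry open the weight case and load the balance

## Task

The lid of the grey weight case is tight and has no handle: pick up the spatula from the mat, work its blade into the notch under the lid's tab and lever the lid up with it (no fingers on the shut lid), then swing the lid back until it stands open past upright. Lay the spatula flat on the middle of its mat again, then take the larger brass weight out of the case and set it gently, upright, on the middle of the balance pan. Leave the lid open, the smaller weight standing in the case, and everything else on the bench where it is.

Things in the scene. Friction and masses are not known exactly. Their poses are not given: they have to be found in the camera images.
- case: Grey steel case for weights, fixed, 130 (x) x 220 (y) x 74 mm high without lid. Origin: centre of underside; +x to the hinged side, away from the robot. Walls 4 mm, inner floor at 6 mm. Two brass weights stand inside, about 45 mm either side of the middle in y, about 10 mm towards the front; nothing stands behind the notch.
- case_notch (a point): Notch for the blade, 60 mm wide, 9 mm high (65 to 74 mm above the bench), in the middle of the top edge of the front wall (-x side, facing the robot), closed above by the lid. Site: its centre, on the wall's outer face, 69.5 mm up. Axes as the case.
- case_hinge (a point): Middle of the lid's hinge line, at the back top edge of the case, 65 mm behind the case's middle, 74 mm above the bench. The hinge line runs along the case's y.
- lid (a joint): Angle of the case's lid in rad: 0 shut, 1.57 upright, 1.9 fully back (stop). It swings up and away from the robot. The hinge is stiff: about 0.17 N m friction and 0.1 N m of weight, so lifting at the front takes about 2 N, and the lid stays wherever it is left.
- lid_tab (a point): Middle of the underside of the lid's tab, 137.5 mm from the hinge line. The lid is a flat grey plate 130 x 220 x 5 mm, about 150 g, without a handle; shut, its underside lies on the case's rim (74 mm up). The tab, 44 mm wide, juts out 15 mm from its front edge, over the notch. Axes of the lid: -x from the hinge to the tab, +z its outer face.
- spatula: Prying spatula, 200 mm, about 160 g: brown wooden handle 100 x 22 wide x 26 mm high, rigid flat steel blade 100 long, 24 wide, 3 mm thick, level with the handle's underside. Origin: middle of its length at the underside, where handle and blade meet; +x to the tip (x = 100 mm; handle x = -100 to 0), +z up. Balances at about x = -15 mm; grip the handle across y.
- mat: Black rubber mat fixed to the bench, 260 (x) x 140 (y) x 5 mm, on which the spatula lies at the start. Origin: centre of its underside. Mat and balance are one on each side of the case and may be swapped.
- balance: White bench balance, fixed, body 210 (x) x 170 (y) x 50 mm, with a round steel pan 120 mm across. Origin: centre of its underside.
- pan (a point): Centre of the balance pan's top face, 62 mm above the bench, 30 mm along the balance's +x from its origin.
- big_weight: The larger brass weight: upright cylinder 38 mm across, 50 mm high with a 19 mm button on top (60 mm in all), 500 g. Origin: centre of its underside. Stands in the case on one side or the other.
- small_weight: The smaller brass weight: cylinder 28 mm across, 44 mm high with its 14 mm button, 200 g. Origin: centre of its underside. Stands in the case beside the larger one.
- calculator: Bystander: black desk calculator 150 x 110 x 22 mm. Origin: centre of underside.
- tin_open: Bystander: open aluminium dish 72 mm across, 30 mm high. Origin: centre of underside.
- tin_closed: Bystander: lidded aluminium dish 76 mm across, 32 mm high. Origin: centre of underside.
- jar: Bystander: amber jar 64 mm across, 85 mm high. Origin: centre of underside.
Things that resemble listed ones, but are neither listed nor needed, are in the scene too. Of the things shaped like the spatula, the brown one is meant.

How it is judged (in metres and radians):
On the way, in this order (a step that is already met when the one before it is completed fails the run):
1. the spatula has raised the lid by about 12 degrees (value of joint lid above 0.2 rad and contact force between spatula and lid above 0.3 N), for 0.1 s.
2. the lid stands open past upright (1.5 rad or more) (value of joint lid above 1.5 rad), for 0.2 s.
3. the spatula lies flat on its mat, let go (x of spatula in the frame of mat between -0.07 and 0.07 m and y of spatula in the frame of mat between -0.06 and 0.06 m and z of spatula in the frame of mat between 0 and 0.012 m and angle between spatula's own z axis and vertical below 0.12 rad and contact force between spatula and the fingers below 0.1 N), for 0.2 s.
At the end, for the whole second after the job is handed in: Larger weight upright (0.1 rad), still and let go on the pan, within 30 mm of its centre; lid open 1.45 rad or more; spatula flat (0.12 rad) and let go on the mat, its middle within 70 mm lengthwise and 60 mm crosswise of the mat's centre; smaller weight upright in the case (all of step 3 and horizontal distance between big_weight and pan below 0.03 m and z of big_weight in the frame of pan between -0.005 and 0.005 m and angle between each of big_weight, small_weight's own z axis and vertical below 0.1 rad and linear speed of each of big_weight, spatula below 0.02 m/s and value of joint lid above 1.45 rad and x of small_weight in the frame of case between -0.06 and 0.06 m and y of small_weight in the frame of case between -0.105 and 0.105 m); the robot touches nothing.
It fails at once if fingers or arm touch the lid (over 1 N) before it has been raised by 0.15 rad (value of joint lid below 0.15 rad and contact force between any of the fingers, the arm and lid above 1 N).
It fails at once if the larger weight strikes the balance with over 60 N (contact force between big_weight and balance above 60 N).
It fails at once if the smaller weight is lifted out or tipped over (z of small_weight in the frame of case above 0.04 m or angle between small_weight's own z axis and vertical above 0.6 rad).
It fails at once if a bystander is moved by more than 40 mm (distance of any of calculator, tin_open, tin_closed, jar from where it was at the start of the episode above 0.04 m).
It also fails if it takes over 69 s, if anything falls off the work surface, if the arm or the gripper's body presses on something with over 40 N, if the wrist force passes 120 N, or if a joint passes its speed limit or range.

## Robot

A 6-joint arm with a two-finger parallel gripper is mounted at the origin on the work surface. World frame = base frame: x ahead of the robot, y to its left, z up, the work surface at z = 0. Lengths are in mm, angles in rad, forces in N, time in s.
With the tool pointing down it reaches from about 400 to 925 mm from the base axis. Payload 12.5 kg.
Tool frame: the origin (TCP) lies between the finger pads; the fingertips stand 25 mm ahead of it and the grasp point (between the pads) lies 6 mm ahead of it; z points along the fingers, y is the line along which they close (so a half turn about z gives the same grasp; the last joint's range is limited). The gripper opens to 95 mm and grips with 3 to 60 N. Pads are 20 mm wide; open, the fingers measure 119 mm over their backs; the gripper's body (75 mm by 180 mm) begins 59 mm behind the grasp point.
Start: joints at [-1.403, 0.491, 1.559, -0, 1.092, -0.106], TCP at [169.017, -601.728, 239.661] pointing down, gripper open.
Joint ranges: [-3.1, 3.1], [-0.84, 2.19], [0.05, 2.79], [-1.13, 4.28], [0.06, 2.93], [-2.69, 2.69]. Speed limits (rad/s): [2.22, 2.22, 2.79, 3.14, 3.14, 3.14].

## Interface

Orientations are given as [roll, pitch, yaw] about the fixed x, y, z axes, in that order (R = Rz(yaw) Ry(pitch) Rx(roll)).
In Python, from cell import state, read_camera, job_done, cut_out gives the robot as it stands. The module is installed in compiled form; this text tells all that it offers.
- The arm moves only by the tool jog_arm, never from a script. Its argument "motion" is a list of rows, each a list of 2 entries, a list of its own where there are three numbers: the shift along the tool's x, y, z in mm, then the turn about the tool's z in rad. A call has 1 to 5 rows; each row is the pose to reach, as a shift and turn from the pose commanded when the call began, along the tool's axes at that moment; what a row does not reach only later rows make up. A row lasts 1/10 s, in which the tool goes at most 50 mm and 8.59 degrees, less where a joint would pass 70% of its speed; a pose out of reach is approached as far as the arm can. A call with a gripper value outside its range is refused whole. "grip" is the closure, from 0 (fully open) to 1 (shut), set as the call begins (left out, the last holds). The fingers move at their own pace and stop on an object; the grip force is fixed at half the most. Time passes only in rows, so rows that repeat a pose let the fingers close. It gives the time, the measured TCP pose, the force, the opening and the grip force at its end, in the units of the state.
- state(): the state, without advancing time (a new reading comes with each control period).
- read_camera(name): name is "side" or "top"; returns a dict with "img" (480x640x3 uint8, blue, green, red), "vertical_fov" (degrees; the focal length in pixels is half the picture's height over the tangent of half this angle, whatever the lens; pixels are square), "cx", "cy" (the principal point, pixels), "extrinsics" (4x4, takes a point from camera to world coordinates). Camera axes: x right, y up, looking along -z (the intrinsics and any distortion apply to the point x, -y, -z); pixel columns grow to the right and rows downward; lengths in mm; the calibration is good to about 2 mm. A picture is of the moment at which its call begins. There is no depth.
- job_done(): hands the job in; it is judged then, once.
Trained networks look in a picture, given as the dict that the camera call returned (one of the last four; its "shot" number tells which), for a name from the list of things; names that differ only in an ending like _2 or _b are one class to them, and where a whole thing is asked for, a point or a joint stands for the part that bears it (a point fixed in the world has none). Each returns a list of dicts, best first, with "p" (0 to 1); they miss things now and then, are a little off and sometimes report something else, mostly with a low value. They report only what shows in the picture. A call takes as long as a camera call. They do not tell look-alikes from the thing itself.
- cut_out(name, picture): "region" (480x640 bool, what is visible of it) and "box" ([left, top, right, bottom] in pixels, round what is visible of it).
The state is a dict: "t": time; "joints": joint angles; "qvel": joint speeds; "tau": joint torques, N m; "eef_pos": TCP position; "tcp_rot": TCP orientation; "ft_force": force on the tool from outside, world axes, zero at the start; "moment": the same for the moment, N m; "opening": opening from 0.0 (shut) to 1.0 (fully open); "grip_force": force on a finger pad.
Only numpy, scipy, OpenCV 4.12 (cv2) and the standard library are available. Lean on these libraries where they do the work, as an engineer would, in place of code of your own. Each camera call takes 0.05 s, during which the arm holds its last target. There are 200 camera calls.

## Working session

There is one attempt and no reset: what is moved stays moved. The work goes in short steps, Python scripts to look and compute and a tool call to move; the robot and the scene stay as the last step left them, time stands still between calls to the robot, and variables do not carry over. Pictures are saved under pics/ and viewed, at most 10 in all, crops included, and the job is handed in when it is done.

Besides the shell and the picture viewer there is one more tool, called as a command line: name --argument value ..., lists and objects as JSON in quotes. jog_arm: Moves the arm, as the interface text tells. Its arguments: {"type":"object","properties":{"motion":{"type":"array"},"grip":{"type":"number"}},"required":["motion"]}

```bash
mkdir -p pics; cat > h.py <<'E'
import numpy as np, cv2
from cell import state, read_camera, job_done, cut_out
def ray(p,u,v):
    f=240/np.tan(np.radians(p['vertical_fov']/2)); E=np.array(p['extrinsics'])
    d=E[:3,:3]@np.array([(u-p['cx'])/f,-(v-p['cy'])/f,-1.]); return E[:3,3],d
def atz(p,u,v,z):
    o,d=ray(p,u,v); return o+d*(z-o[2])/d[2]
def proj(p,P):
    f=240/np.tan(np.radians(p['vertical_fov']/2)); E=np.array(p['extrinsics'])
    c=E[:3,:3].T@(np.array(P,float)-E[:3,3]); return p['cx']-f*c[0]/c[2], p['cy']+f*c[1]/c[2]
E
python3 - <<'E'
from h import *
print(state())
for n in ['top','side']:
    p=read_camera(n); cv2.imwrite(f'pics/{n}0.png',p['img'])
    print(n,{k:(v if k!='img' else 0) for k,v in p.items()})
    for o in ['case','lid','spatula','mat','balance','big_weight','calculator','jar','tin_open','tin_closed']:
        for r in cut_out(o,p)[:3]:
            m=r['region']; ys,xs=np.nonzero(m); rc=cv2.minAreaRect(np.c_[xs,ys].astype(np.float32)); print(o,round(r['p'],2),r['box'],np.round(cv2.boxPoints(rc)).tolist())
E
```

```text
{'t': 0.0, 'joints': array([-1.40261980e+00,  4.91549987e-01,  1.55946544e+00, -1.90550611e-05,
        1.09166449e+00, -1.05574031e-01]), 'qvel': array([-0.00238272,  0.00090679,  0.00063131,  0.00136651,  0.00070894,
       -0.00340537]), 'tau': array([-3.25188375e-05, -6.12640500e+01, -2.58177978e+01,  6.92064967e-02,
        4.81839781e-02, -8.83274083e-05]), 'eef_pos': array([ 168.96225126, -601.50381616,  239.06216489]), 'tcp_rot': array([-3.14050966e+00, -9.77682475e-05,  2.73759296e-01]), 'ft_force': array([ 0.06599148,  0.11397549, -0.88763674]), 'moment': array([-0.04273859, -0.00414856,  0.06328254]), 'grip_force': 0.0, 'opening': 0.9986437703101022}
top {'img': 0, 'vertical_fov': 57.38528073922375, 'cx': 316.01725966155, 'cy': 233.2496578220768, 'extrinsics': array([[ 9.39200505e-03,  9.97117785e-01, -7.52855418e-02,
         4.20562617e+02],
       [-9.99950318e-01,  9.11386084e-03, -4.03723862e-03,
        -1.78417177e+00],
       [-3.33946048e-03,  7.53197192e-02,  9.97153844e-01,
         1.06744582e+03],
       [ 0.00000000e+00,  0.00000000e+00,  0.00000000e+00,
    
[... 2241 characters left out ...]
, 227.0], [344.0, 205.0], [396.0, 224.0], [388.0, 247.0]]
mat 0.21 [171.8, 292.7, 285.9, 386.7] [[168.0, 319.0], [252.0, 273.0], [292.0, 346.0], [208.0, 392.0]]
calculator 0.82 [334.3, 258.6, 390.5, 302.2] [[330.0, 275.0], [347.0, 246.0], [398.0, 275.0], [381.0, 304.0]]
jar 0.81 [305.9, 199.2, 325.9, 223.4] [[308.0, 196.0], [326.0, 196.0], [326.0, 222.0], [308.0, 222.0]]
tin_open 0.9 [301.7, 290.0, 331.2, 317.1] [[303.0, 291.0], [330.0, 291.0], [330.0, 315.0], [303.0, 315.0]]
tin_closed 0.75 [182.5, 268.9, 209.2, 294.1] [[178.0, 274.0], [204.0, 265.0], [212.0, 287.0], [185.0, 296.0]]
tin_closed 0.28 [303.2, 289.7, 328.2, 314.4] [[303.0, 291.0], [330.0, 291.0], [330.0, 315.0], [303.0, 315.0]]
```

```bash
python3 - <<'E'
import cv2
a=cv2.imread('pics/top0.png')[105:395,120:500]; cv2.imwrite('pics/top0c.png',cv2.resize(a,None,fx=2.05,fy=2.05,interpolation=cv2.INTER_CUBIC))
E
```

```text
(no output)
```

View pics/top0c.png

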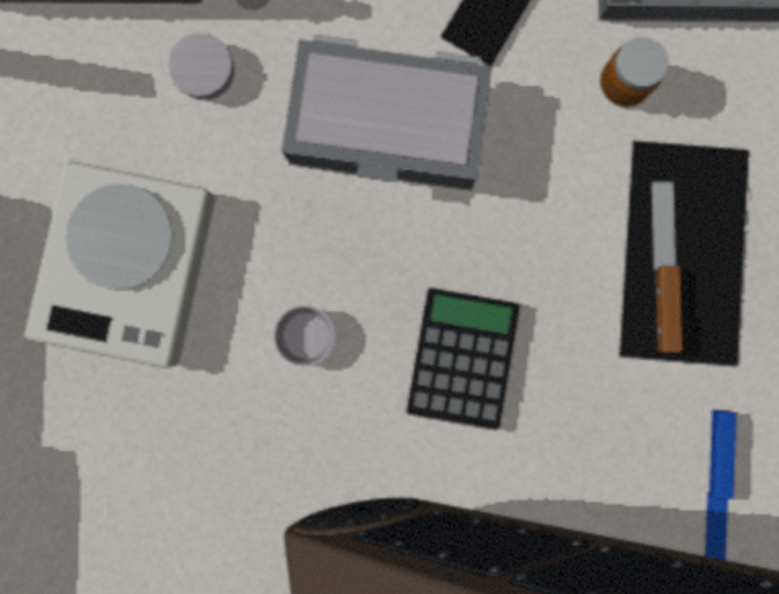

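View pics/side0.png

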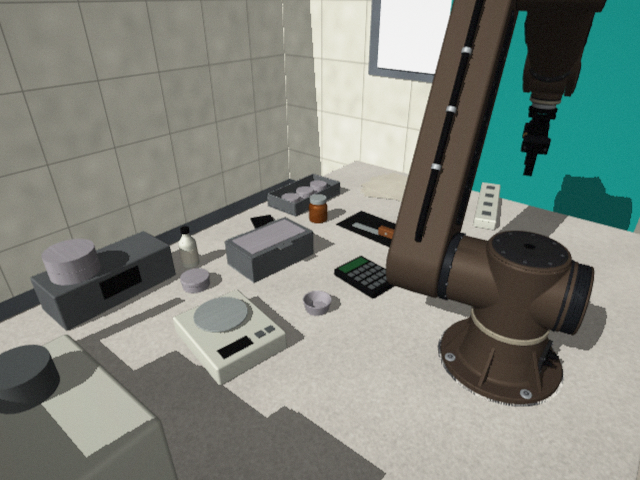

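```bash
python3 - <<'E'
from h import *
p=read_camera('top')
for nm,pts,z in [('lid',[(299,40),(491,63),(473,178),(286,151),(377,178)],79),('mat',[(634,142),(748,150),(738,365),(621,356)],5),('bal',[(69,162),(211,189),(173,367),(25,338)],50),('pan',[(119,237)],62),('spat',[(662,182),(666,267)],8),('spath',[(668,267),(670,351)],31)]:
    P=np.array([atz(p,(a+.5)/2.05-.5+120,(b+.5)/2.05-.5+105,z) for a,b in pts]); print(nm,P.round(0)[:,:2].tolist())
    if len(P)>3: print(' centre',P[:4].mean(0).round(1),'edges',np.linalg.norm(np.roll(P[:4],-1,0)-P[:4],axis=1).round(0),[round(float(np.arctan2(*( (P[i]-P[j])[1::-1]))),3) for i,j in [(0,3),(1,2),(0,1),(3,2)]])
# region-based lid edges on upscaled crop
a=cv2.resize(p['img'][115:205,250:370],None,fx=6.5,fy=6.5,interpolation=cv2.INTER_CUBIC); cv2.imwrite('pics/lid.png',a)
E
```

```text
lid [[746.0, 121.0], [721.0, -95.0], [591.0, -75.0], [620.0, 133.0], [590.0, 31.0]]
 centre [669.5  20.8  79. ] edges [217. 132. 210. 127.] [-0.096, -0.15, 1.457, 1.435]
mat [[649.0, -273.0], [641.0, -409.0], [385.0, -393.0], [394.0, -255.0]]
 centre [ 517.1 -332.6    5. ] edges [136. 256. 137. 256.] [-0.07, -0.065, 1.508, 1.504]
bal [[610.0, 386.0], [581.0, 222.0], [378.0, 260.0], [409.0, 428.0]]
 centre [494.6 323.7  50. ] edges [166. 206. 171. 206.] [-0.207, -0.184, 1.391, 1.389]
pan [[523.0, 321.0]]
spat [[600.0, -305.0], [499.0, -309.0]]
spath [[497.0, -304.0], [401.0, -305.0]]
```

View pics/lid.png

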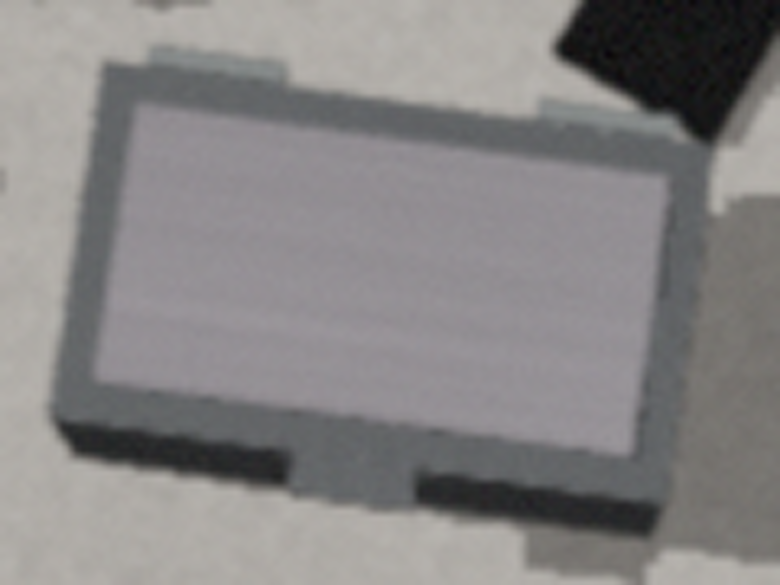

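```bash
cat >> h.py <<'E'
def fit(M,P):
    M=np.array(M,float);P=np.array(P,float)[:,:2]; mc=M.mean(0);pc=P.mean(0);a=M-mc;b=P-pc
    th=np.arctan2((a[:,0]*b[:,1]-a[:,1]*b[:,0]).sum(),(a*b).sum()); R=np.array([[np.cos(th),-np.sin(th)],[np.sin(th),np.cos(th)]])
    t=pc-R@mc; return t,th,((R@M.T).T+t-P).round(1)
E
python3 - <<'E'
from h import *
p=read_camera('top')
px=[(104,64),(712,140),(660,502),(55,410),(290,488),(412,508)]
P=[atz(p,(a+.5)/6.5-.5+250,(b+.5)/6.5-.5+115,79) for a,b in px]
t,th,r=fit([(65,110),(65,-110),(-65,-110),(-65,110),(-80,22),(-80,-22)],P); print(t,th,r.tolist())
c,s=np.cos(th),np.sin(th)
for x,y in [(-65,0),(-80,0),(65,0)]: print(x,t+[c*x-s*y,s*x+c*y])
print(state()['eef_pos'])
E
```

```text
[669.66631294  21.19584897] -0.13070581344130444 [[2.8, 1.0], [-0.2, -1.6], [0.4, -2.6], [-1.7, 2.9], [-1.1, 0.6], [-0.1, -0.2]]
-65 [605.22075324  29.66755689]
-80 [590.348701    31.62256641]
65 [734.11187264  12.72414106]
[ 169.03467556 -601.7251055   239.66032479]
```

```bash
cat > rel.py <<'E'
import sys; from h import *
s=state(); w=s['tcp_rot'][2]; T=list(map(float,sys.argv[1:])); p=s['eef_pos']
print('t',s['t'],'pos',p.round(1),'rot',s['tcp_rot'].round(4))
for i in range(0,len(T),4):
    d=np.array(T[i:i+3])-p; print([round(float(v),1) for v in (d[0]*np.cos(w)+d[1]*np.sin(w), d[0]*np.sin(w)-d[1]*np.cos(w), -d[2])], round(float((w-T[i+3]+np.pi)%(2*np.pi)-np.pi),3))
E
python3 rel.py 486 -306 120 0.01 486 -306 33 0.01
```

```text
t 1.2 pos [ 169.  -601.7  239.7] rot [ 3.1415 -0.      0.2738]
[385.1, -199.0, 119.7] 0.264
[385.1, -199.0, 206.7] 0.264
```

jog_arm --motion '[[[43,-22,0],0.1],[[86,-44,0],0.2],[[129,-66,0],0.264],[[172,-88,0],0.264],[[215,-110,20],0.264]]' --grip 0.3

```text
t: 1.7
eef_pos: [346.4, -438.4, 222.3]
tcp_rot: [3.138, -0.002, 0.01]
ft_force: [-0.7, -0.4, -0.2]
opening: 0.709
grip_force: 0.0
```

```bash
python3 rel.py 486 -306 120 0.01
```

```text
t 1.7 pos [ 346.4 -438.4  222.3] rot [ 3.1378e+00 -2.3000e-03  9.6000e-03]
[140.8, -131.1, 102.3] -0.0
```

jog_arm --motion '[[[34,-32,15],0],[[68,-64,35],0],[[102,-95,60],0],[[140,-131,100],0],[[140,-131,100],0]]'

```text
t: 2.2
eef_pos: [484.7, -303.9, 118.2]
tcp_rot: [-3.14, 0.002, 0.012]
ft_force: [-0.1, -0.2, 0.1]
opening: 0.698
grip_force: 0.0
```

```bash
python3 rel.py 486 -306 33 0.01; python3 - <<'E'
from h import *
p=read_camera('top'); q=read_camera('side')
e=state()['eef_pos']; u,v=proj(p,e+[0,0,-25]); a,b=proj(q,e+[0,0,-25]); print(u,v,a,b)
A=cv2.resize(p['img'][170:300,390:520],None,fx=3,fy=3,interpolation=2); B=cv2.resize(q['img'][180:310,310:440],None,fx=3,fy=3,interpolation=2)
cv2.imwrite('pics/g1.png',np.hstack([A,B]))
E
```

```text
t 2.2 pos [ 484.7 -303.9  118.2] rot [-3.1397e+00  2.0000e-03  1.2400e-02]
[1.3, 2.1, 85.2] 0.002
454.27859203686126 239.01107916606756 385.35576363735873 209.67711362391347
```

View pics/g1.png

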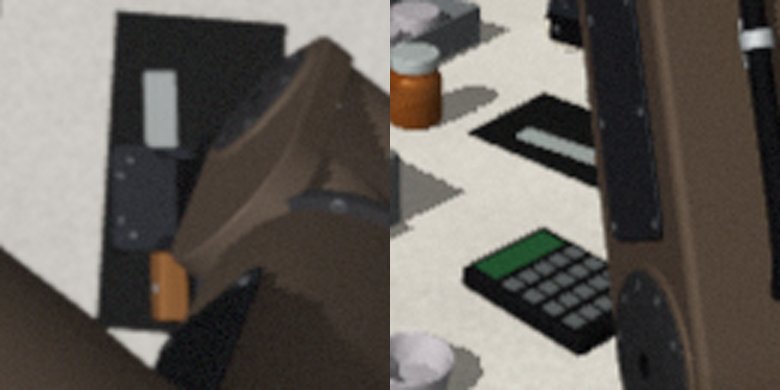

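jog_arm --motion '[[[1,1,40],0],[[1,1,75],0],[[1,1,85],0],[[1,1,85],0]]'

```text
t: 2.7
eef_pos: [483.7, -308.6, 35.3]
tcp_rot: [-3.141, 0.001, 0.009]
ft_force: [-0.6, 0.5, 1.4]
opening: 0.697
grip_force: 0.0
```

jog_arm --motion '[[[0,0,0],0],[[0,0,0],0],[[0,0,0],0],[[0,0,0],0],[[0,0,0],0]]' --grip 1

```text
t: 3.2
eef_pos: [484.6, -307.8, 36.0]
tcp_rot: [3.141, -0.001, 0.01]
ft_force: [-0.5, -0.4, 1.0]
opening: 0.337
grip_force: 0.0
```

jog_arm --motion '[[[0,0,1],0],[[0,0,2],0],[[0,0,2],0],[[0,0,2],0],[[0,0,2],0]]'

```text
t: 3.7
eef_pos: [484.4, -307.5, 34.4]
tcp_rot: [3.141, -0.0, 0.011]
ft_force: [-2.7, 3.3, 13.0]
opening: 0.232
grip_force: 30.0
```

jog_arm --motion '[[[0,0,-20],0],[[0,0,-50],0],[[0,0,-90],0],[[0,0,-120],0],[[0,0,-120],0]]'

```text
t: 4.2
eef_pos: [485.6, -308.6, 157.0]
tcp_rot: [3.138, -0.005, 0.01]
ft_force: [-0.2, -1.7, -2.0]
opening: 0.229
grip_force: 30.0
```

```bash
python3 - <<'E'
from h import *
p=read_camera('top'); q=read_camera('side'); print(state())
for n,c in(('top',p),('side',q)):
  for r in cut_out('spatula',c)[:3]: print(n,round(r['p'],2),r['box'])
A=cv2.resize(p['img'][150:280,390:520],None,fx=3,fy=3,interpolation=2); B=cv2.resize(q['img'][150:280,280:410],None,fx=3,fy=3,interpolation=2)
cv2.imwrite('pics/g2.png',np.hstack([A,B]))
E
```

```text
{'t': 4.3, 'joints': array([-6.80949680e-01,  5.20355919e-01,  1.77864935e+00, -1.33525788e-04,
        8.42332329e-01,  8.80023871e-01]), 'qvel': array([-0.00099668,  0.03145732,  0.01813503,  0.00018799, -0.00391635,
        0.0018085 ]), 'tau': array([ 6.23396295e-02, -6.21061277e+01, -2.27494633e+01,  6.46081986e-02,
        4.56972350e-02,  8.98694288e-04]), 'eef_pos': array([ 484.25794636, -307.57747636,  153.2636138 ]), 'tcp_rot': array([ 3.14135334e+00, -1.33087481e-04,  9.91166985e-03]), 'ft_force': array([ 0.59485777, -0.38058619, -2.36753721]), 'moment': array([0.03694706, 0.01595284, 0.00836824]), 'grip_force': 29.969160854816437, 'opening': 0.23157705769676407}
top 0.6 [458.2, 182.5, 467.4, 275.0]
side 0.44 [354.9, 192.7, 378.1, 198.7]
```

View pics/g2.png

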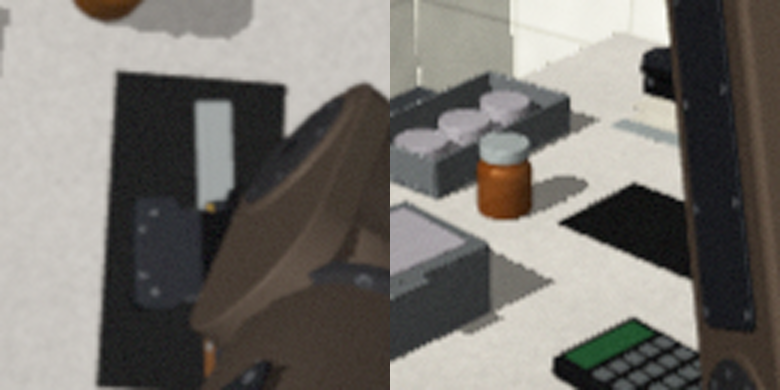

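```bash
cat >> h.py <<'E'
def tri(a,b):
    A=[];B=[]
    for o,d in (a,b):
        d=d/np.linalg.norm(d); M=np.eye(3)-np.outer(d,d); A.append(M);B.append(M@o)
    return np.linalg.lstsq(np.vstack(A),np.hstack(B),rcond=None)[0]
E
python3 - <<'E'
from h import *
p=read_camera('top'); q=read_camera('side')
print(atz(p,461,183.7,127), atz(p,462,218,127), tri(ray(p,461,183.7),ray(q,355.5,191.5)))
E
python3 rel.py 485 -308 170 0.01
```

```text
[ 602.10796114 -311.11586132  127.        ] [ 527.3814558  -312.11039402  127.        ] [ 604.11950277 -312.73064385  120.45890848]
t 4.5 pos [ 484.  -307.4  152. ] rot [-3.14e+00  2.00e-03  9.80e-03]
[1.0, 0.6, -18.0] -0.0
```

```bash
python3 rel.py 460 -130 160 -0.08 438 51.5 150 -0.13 438 51.5 97.4 -0.13
```

```text
t 4.5 pos [ 484.  -307.4  152. ] rot [-3.14e+00  2.00e-03  9.80e-03]
[-22.2, -177.7, -8.0] 0.09
[-42.5, -359.4, 2.0] 0.14
[-42.5, -359.4, 54.6] 0.14
```

jog_arm --motion '[[[-4,-36,0],0.02],[[-8,-76,0],0.05],[[-12,-116,0],0.08],[[-17,-156,0],0.1],[[-22,-196,0],0.14]]'

```text
t: 5.0
eef_pos: [459.8, -110.5, 152.6]
tcp_rot: [-3.141, 0.002, -0.132]
ft_force: [0.4, 0.0, -1.2]
opening: 0.231
grip_force: 30.0
```

```bash
python3 rel.py 438 51.5 130 -0.13 438 51.5 97.4 -0.13
```

```text
t 5.0 pos [ 459.8 -110.5  152.6] rot [-3.1413e+00  1.5000e-03 -1.3160e-01]
[-42.9, -157.7, 22.6] -0.002
[-42.9, -157.7, 55.2] -0.002
```

jog_arm --motion '[[[-10,-36,0],0],[[-21,-76,0],0],[[-32,-116,0],0],[[-41,-146,10],0],[[-41,-150,20],0]]'

```text
t: 5.5
eef_pos: [438.3, 44.6, 132.7]
tcp_rot: [-3.142, 0.001, -0.127]
ft_force: [-0.2, 0.4, -2.1]
opening: 0.232
grip_force: 30.0
```

jog_arm --motion '[[[0,0,0],0],[[0,0,0],0]]'

```text
t: 5.7
eef_pos: [439.5, 41.5, 133.1]
tcp_rot: [3.141, 0.001, -0.13]
ft_force: [0.1, -0.0, -1.9]
opening: 0.225
grip_force: 30.0
```

```bash
python3 rel.py 438 51.5 97.4 -0.13; python3 - <<'E'
from h import *
p=read_camera('top'); q=read_camera('side'); e=state()['eef_pos']
for n,c in(('top',p),('side',q)):
  for r in cut_out('spatula',c)[:3]: print(n,round(r['p'],2),r['box'])
  print(proj(c,e+[117,-15,-27]))
A=cv2.resize(p['img'][150:280,240:370],None,fx=3,fy=3,interpolation=2); B=cv2.resize(q['img'][180:310,240:370],None,fx=3,fy=3,interpolation=2)
cv2.imwrite('pics/g3.png',np.hstack([A,B]))
E
```

```text
t 5.7 pos [439.5  41.5 133.1] rot [ 3.1413e+00  1.0000e-03 -1.3040e-01]
[-2.8, -9.7, 35.7] -0.0
top 0.62 [463.7, 300.9, 477.8, 390.4]
top 0.46 [303.1, 204.2, 315.4, 228.9]
(np.float64(305.3909296576663), np.float64(204.4498447459901))
side 0.64 [297.4, 243.9, 354.6, 269.9]
side 0.46 [227.8, 218.4, 298.6, 259.6]
(np.float64(297.72095748462175), np.float64(239.842908488345))
```

View pics/g3.png

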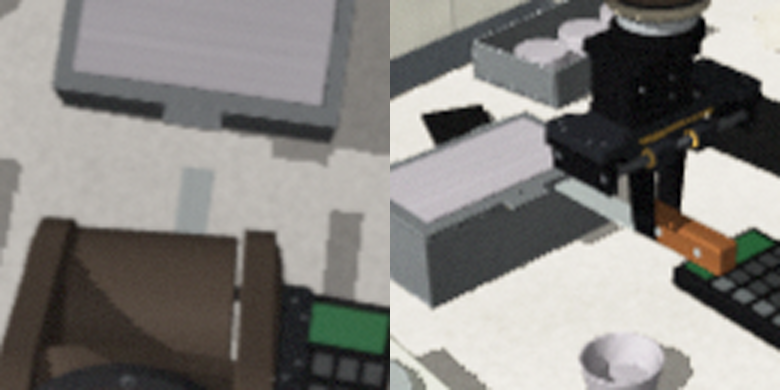

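```bash
python3 - <<'E'
from h import *
p=read_camera('top'); q=read_camera('side'); e=state()['eef_pos']
T=atz(p,305.7,206.7,106); print('tip',T,'tcp',e,'tool-frame tip',(T-e)[:2]@np.array([[np.cos(-.13),np.sin(-.13)],[-np.sin(-.13),np.cos(-.13)]]).T)
print('tri',tri(ray(p,305.7,206.7),ray(q,240+165/3,180+182/3)), tri(ray(p,304.2,190.5),ray(q,240+122/3,180+203/3)))
E
```

```text
tip [551.75922415  25.45195617 106.        ] tcp [439.5322868   41.50157326 133.68134889] tool-frame tip [113.36053288  -1.36574591]
tri [556.42612038  29.06666052 104.65635693] [601.28624666  36.02284946  68.51246769]
```

jog_arm --motion '[[[0,-5,15],0],[[0,-10,30],0],[[0,-10,36],0],[[0,-10,36],0],[[0,-10,36],0]]'

```text
t: 6.5
eef_pos: [440.8, 51.8, 97.8]
tcp_rot: [3.142, -0.0, -0.13]
ft_force: [-0.4, -0.3, -1.1]
opening: 0.228
grip_force: 30.0
```

jog_arm --motion '[[[10,0,0],0],[[22,0,0],0],[[30,0,0],0],[[30,0,0],0],[[30,0,0],0]]'

```text
t: 7.0
eef_pos: [470.3, 48.0, 97.4]
tcp_rot: [3.141, 0.0, -0.13]
ft_force: [-0.3, -0.1, -3.1]
opening: 0.232
grip_force: 30.0
```

```bash
python3 rel.py 438 51.5 97.4 -0.13; python3 - <<'E'
from h import *
p=read_camera('top'); q=read_camera('side'); e=state()['eef_pos']; print(state()['ft_force'])
A=cv2.resize(p['img'][170:240,260:350],None,fx=4.4,fy=4.4,interpolation=2); B=cv2.resize(q['img'][220:290,250:340],None,fx=4.4,fy=4.4,interpolation=2)
cv2.imwrite('pics/g4.png',np.hstack([A,B]))
E
```

```text
t 7.0 pos [470.3  48.   97.4] rot [ 3.1415e+00  4.0000e-04 -1.3040e-01]
[-32.5, 0.8, -0.0] -0.0
[ 0.94167883  0.82490491 -1.7355304 ]
```

View pics/g4.png

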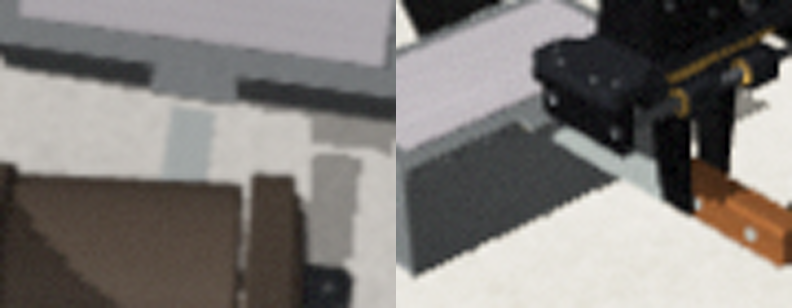

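jog_arm --motion '[[[5,0,0],0],[[10,0,0],0],[[15,0,0],0],[[20,0,0],0],[[20,0,0],0]]'

```text
t: 7.6
eef_pos: [491.0, 45.4, 97.4]
tcp_rot: [3.142, -0.001, -0.13]
ft_force: [0.1, 0.9, -2.4]
opening: 0.229
grip_force: 30.0
```

jog_arm --motion '[[[3,0,0],0],[[6,0,0],0],[[9,0,0],0],[[11,0,0],0],[[11,0,0],0]]'

```text
t: 8.1
eef_pos: [501.4, 44.0, 97.5]
tcp_rot: [3.142, -0.0, -0.13]
ft_force: [-0.1, -0.4, -1.7]
opening: 0.231
grip_force: 30.0
```

jog_arm --motion '[[[0,0,-3],0],[[0,0,-6],0],[[0,0,-9],0],[[0,0,-12],0],[[0,0,-12],0]]'

```text
t: 8.6
eef_pos: [501.2, 44.1, 109.9]
tcp_rot: [3.142, -0.001, -0.13]
ft_force: [0.7, -0.7, -1.9]
opening: 0.233
grip_force: 30.0
```

```bash
python3 - <<'E'
from h import *
p=read_camera('top'); q=read_camera('side'); s=state(); print(s['ft_force'],s['moment'],s['eef_pos'])
A=cv2.resize(p['img'][110:200,250:370],None,fx=3.3,fy=3.3,interpolation=2); B=cv2.resize(q['img'][200:290,220:340],None,fx=3.3,fy=3.3,interpolation=2)
cv2.imwrite('pics/g5.png',np.hstack([A,B]))
E
```

```text
[-0.21121001  0.25775551 -2.00270096] [0.03874071 0.02723537 0.02183479] [501.15484432  44.08714486 109.66128155]
```

View pics/g5.png

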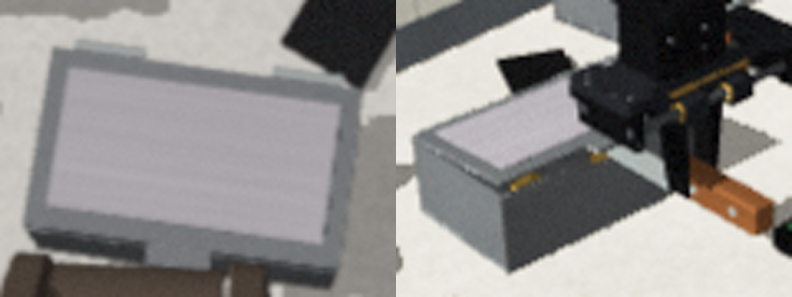

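jog_arm --motion '[[[1,0,-7],0],[[3,0,-15],0],[[6,0,-26],0],[[11,0,-37],0],[[16,0,-47],0]]'

```text
t: 9.2
eef_pos: [516.6, 42.0, 157.4]
tcp_rot: [3.141, 0.001, -0.13]
ft_force: [-1.4, -0.1, -4.1]
opening: 0.231
grip_force: 30.0
```

```bash
python3 - <<'E'
from h import *
q=read_camera('side'); s=state(); print(s['t'],s['ft_force'],s['eef_pos'])
cv2.imwrite('pics/g6.png',cv2.resize(q['img'][170:300,210:360],None,fx=4,fy=4,interpolation=2))
E
```

```text
9.25 [-1.27984069 -0.63868637 -0.88928827] [518.00303279  41.92132309 158.81330123]
```

View pics/g6.png

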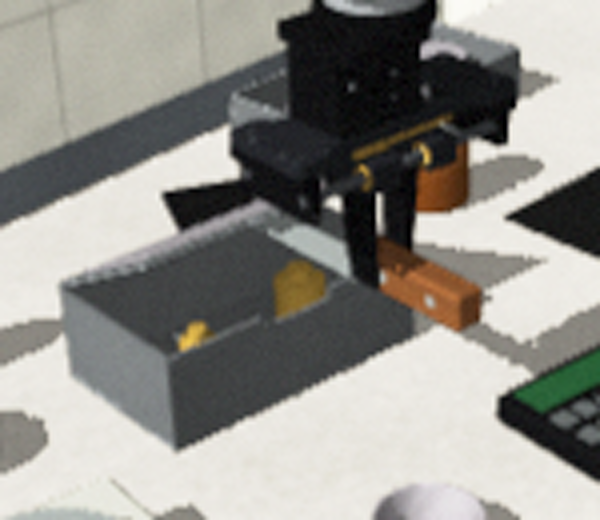

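jog_arm --motion '[[[7,0,-10],0],[[14,0,-19],0],[[22,0,-27],0],[[32,0,-34],0],[[42,0,-39],0]]'

```text
t: 9.75
eef_pos: [559.4, 36.4, 196.3]
tcp_rot: [3.142, -0.001, -0.13]
ft_force: [-2.4, 0.2, -1.6]
opening: 0.228
grip_force: 30.0
```

jog_arm --motion '[[[10,0,-5],0],[[21,0,-8],0],[[32,0,-11],0],[[43,0,-12],0],[[54,0,-12],0]]'

```text
t: 10.25
eef_pos: [613.3, 29.4, 207.6]
tcp_rot: [3.142, -0.001, -0.13]
ft_force: [-2.0, -0.7, -0.8]
opening: 0.23
grip_force: 30.0
```

jog_arm --motion '[[[10,0,0],0],[[20,0,0],0],[[28,0,0],0],[[34,0,0],0],[[34,0,0],0]]'

```text
t: 10.75
eef_pos: [646.7, 25.0, 207.3]
tcp_rot: [3.142, -0.001, -0.13]
ft_force: [0.5, 0.0, -2.1]
opening: 0.228
grip_force: 30.0
```

```bash
python3 - <<'E'
from h import *
s=state(); print(s['t'],s['ft_force'],s['eef_pos'])
for n in('top','side'):
  c=read_camera(n)
  for o in ('lid','spatula'):
    for r in cut_out(o,c)[:2]: print(n,o,round(r['p'],2),r['box'])
  for th in (1.4,1.6,1.8):
    e=[]
    for y in(-110,110):
      x=65-130*np.cos(th); a=-.1307; e.append(np.round(proj(c,(669.7+np.cos(a)*x-np.sin(a)*y,21.2+np.sin(a)*x+np.cos(a)*y,74+130*np.sin(th)))).tolist())
    print(th,e)
E
```

```text
10.75 [ 0.51176578  0.00647531 -2.09045574] [646.66317157  24.98914612 207.27812598]
top lid 0.65 [346.2, 98.1, 369.3, 133.9]
top spatula 0.83 [462.8, 304.1, 479.8, 388.3]
1.4 [[364.0, 129.0], [256.0, 114.0]]
1.6 [[366.0, 116.0], [258.0, 101.0]]
1.8 [[368.0, 104.0], [260.0, 90.0]]
side lid 0.62 [216.2, 183.0, 282.8, 238.8]
side spatula 0.91 [246.2, 198.2, 297.5, 216.3]
side spatula 0.46 [213.4, 185.9, 282.0, 241.8]
1.4 [[288.0, 181.0], [224.0, 203.0]]
1.6 [[282.0, 178.0], [219.0, 199.0]]
1.8 [[277.0, 177.0], [214.0, 198.0]]
```

jog_arm --motion '[[[-30,0,0],0],[[-70,0,0],0],[[-110,0,0],0],[[-145,15,0],0],[[-145,55,0],0]]'

```text
t: 11.55
eef_pos: [491.4, -8.6, 207.9]
tcp_rot: [-3.141, 0.001, -0.126]
ft_force: [0.5, -0.8, -2.5]
opening: 0.232
grip_force: 30.0
```

```bash
python3 rel.py 502 -331 150 -0.06 502 -331 38 -0.06
```

```text
t 11.55 pos [491.4  -8.6 207.9] rot [-3.1413e+00  1.3000e-03 -1.2640e-01]
[51.2, 318.5, 57.9] -0.066
[51.2, 318.5, 169.9] -0.066
```

jog_arm --motion '[[[7,45,0],0],[[14,92,0],0],[[21,139,0],0],[[28,186,0],-0.03],[[35,233,5],-0.066]]'

```text
t: 12.05
eef_pos: [499.4, -248.3, 203.4]
tcp_rot: [3.141, -0.002, -0.063]
ft_force: [1.4, 0.2, -1.9]
opening: 0.23
grip_force: 30.0
```

jog_arm --motion '[[[13,40,10],0],[[18,82,40],0],[[18,82,80],0],[[18,82,110],0],[[18,82,110],0]]'

```text
t: 12.55
eef_pos: [510.5, -328.4, 89.1]
tcp_rot: [-3.138, 0.005, -0.065]
ft_force: [0.3, 0.3, -0.7]
opening: 0.235
grip_force: 30.0
```

```bash
python3 rel.py 502 -331 37 -0.06
```

```text
t 12.55 pos [ 510.5 -328.4   89.1] rot [-3.138   0.0052 -0.0648]
[-8.3, 3.2, 52.1] -0.005
```

jog_arm --motion '[[[-4,2,20],0],[[-8,3,38],0],[[-8,3,50],0],[[-8,3,54],0],[[-8,3,54],0]]'

```text
t: 13.05
eef_pos: [504.4, -331.7, 39.1]
tcp_rot: [3.141, -0.001, -0.064]
ft_force: [0.6, -0.0, -2.3]
opening: 0.229
grip_force: 30.0
```

jog_arm --motion '[[[0,0,0.5],0],[[0,0,1.5],0],[[0,0,2],0],[[0,0,2],0]]'

```text
t: 13.45
eef_pos: [504.1, -331.7, 36.8]
tcp_rot: [3.141, -0.0, -0.064]
ft_force: [0.0, 0.5, -2.0]
opening: 0.227
grip_force: 30.0
```

jog_arm --motion '[[[0,0,1],0],[[0,0,1.5],0],[[0,0,1.5],0]]'

```text
t: 13.75
eef_pos: [503.9, -331.6, 34.9]
tcp_rot: [-3.142, 0.0, -0.064]
ft_force: [-0.6, -0.2, -2.6]
opening: 0.233
grip_force: 30.0
```

jog_arm --motion '[[[0,0,0],0],[[0,0,0],0],[[0,0,0],0],[[0,0,0],0],[[0,0,0],0]]' --grip 0.3

```text
t: 14.25
eef_pos: [504.0, -331.6, 35.0]
tcp_rot: [3.141, -0.0, -0.064]
ft_force: [-0.4, -0.4, -0.1]
opening: 0.595
grip_force: 0.0
```

jog_arm --motion '[[[0,0,-10],0],[[0,0,-40],0],[[0,0,-85],0],[[0,0,-130],0],[[0,0,-170],0]]'

```text
t: 14.75
eef_pos: [503.9, -331.6, 208.1]
tcp_rot: [3.141, -0.001, -0.064]
ft_force: [0.2, -0.4, -0.1]
opening: 0.7
grip_force: 0.0
```

```bash
python3 - <<'E'
from h import *
s=state(); print(s['t'],s['eef_pos'],s['tcp_rot'])
a=-.1307
def W(x,y,z): return (669.7+np.cos(a)*x-np.sin(a)*y,21.2+np.sin(a)*x+np.cos(a)*y,z)
for n in('top','side'):
  c=read_camera(n)
  for o in ('big_weight','small_weight','spatula'):
    for r in cut_out(o,c)[:2]:
      ys,xs=np.nonzero(r['region']); print(n,o,round(r['p'],2),r['box'],len(xs),xs.mean().round(1),ys.mean().round(1))
  print('pred big',proj(c,W(-10,-45,66)),'small',proj(c,W(-10,45,50)))
  if n=='top': cv2.imwrite('pics/w.png',cv2.resize(c['img'][85:205,235:385],None,fx=5,fy=5,interpolation=2))
E
```

```text
14.75 [ 503.85199561 -331.55379416  208.0527041 ] [ 3.14070252e+00 -1.10239879e-03 -6.42014638e-02]
top big_weight 0.59 [319.8, 159.1, 333.0, 180.2] 248 326.1 170.5
top big_weight 0.59 [422.0, 170.6, 487.8, 283.5] 4276 448.9 228.2
top small_weight 0.55 [282.0, 158.7, 295.0, 171.3] 128 289.2 164.6
top small_weight 0.37 [257.7, 85.5, 366.8, 194.5] 9404 310.7 139.8
top spatula 0.73 [451.4, 188.6, 464.2, 269.7] 554 455.8 234.1
pred big (np.float64(327.17906405656606), np.float64(165.46355015832134)) small (np.float64(289.19620774778133), np.float64(161.79464472716853))
side big_weight 0.57 [279.9, 236.0, 290.2, 246.1] 97 283.7 241.6
side spatula 0.45 [355.7, 219.8, 381.9, 229.6] 132 366.6 223.4
pred big (np.float64(284.3825898897803), np.float64(235.11944035623904)) small (np.float64(260.0302238081585), np.float64(250.7122602222662))
```

View pics/w.png

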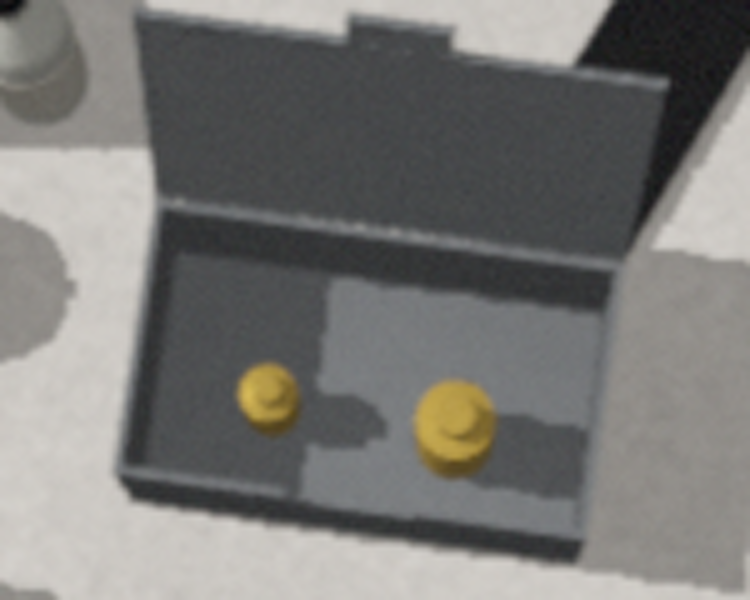

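```bash
python3 - <<'E'
from h import *
p=read_camera('top'); A=atz(p,326.8,168.0,66);B=atz(p,235+456.5/5-.5,85+420.5/5-.5,56); print(A,B)
a=-.1307; d=(A-[669.7,21.2,66])[:2]; print(d@[np.cos(a),np.sin(a)],d@[-np.sin(a),np.cos(a)])
s=atz(p,455.8,234.1,15); print('spatula centroid',s)
E
python3 rel.py 500 -150 208 -0.13 648 -20 208 -0.13
```

```text
[647.95199593 -21.27960419  66.        ] [648.77902717 -19.14623113  56.        ]
-16.026222792332238 -44.95167000382956
spatula centroid [ 501.04412322 -333.57092344   15.        ]
t 15.2 pos [ 503.6 -331.4  203.8] rot [-3.1404e+00  1.8000e-03 -6.4200e-02]
[-15.3, -180.8, -4.2] 0.066
[124.1, -320.0, -4.2] 0.066
```

jog_arm --motion '[[[16,-40,0],0.066],[[33,-84,0],0.066],[[50,-128,0],0.066],[[67,-172,0],0.066],[[84,-216,0],0.066]]'

```text
t: 15.7
eef_pos: [602.0, -119.7, 204.1]
tcp_rot: [-3.141, 0.001, -0.13]
ft_force: [1.0, -0.9, 0.0]
opening: 0.702
grip_force: 0.0
```

```bash
python3 rel.py 648.4 -20 120 -0.13
```

```text
t 15.7 pos [ 602.  -119.7  204.1] rot [-3.1415e+00  1.4000e-03 -1.3040e-01]
[33.0, -104.8, 84.1] -0.0
```

jog_arm --motion '[[[12,-38,0],0],[[24,-76,10],0],[[33,-104,40],0],[[33,-104,80],0],[[33,-104,80],0]]'

```text
t: 16.2
eef_pos: [645.5, -21.4, 119.5]
tcp_rot: [3.142, 0.01, -0.129]
ft_force: [-0.4, 1.1, -1.1]
opening: 0.699
grip_force: 0.0
```

jog_arm --motion '[[[0,0,0],0]]'

```text
t: 16.3
eef_pos: [647.7, -22.9, 124.7]
tcp_rot: [3.141, 0.002, -0.13]
ft_force: [-0.2, 0.4, 0.2]
opening: 0.697
grip_force: 0.0
```

```bash
python3 rel.py 648.4 -20 53 -0.13
```

```text
t 16.3 pos [647.7 -22.9 124.7] rot [ 3.1415e+00  2.0000e-03 -1.3040e-01]
[0.3, -3.0, 71.7] -0.0
```

jog_arm --motion '[[[0,-3,25],0],[[0,-3,50],0],[[0,-3,65],0],[[0,-3,71],0],[[0,-3,71],0]]'

```text
t: 16.8
eef_pos: [648.5, -20.1, 54.4]
tcp_rot: [3.141, -0.0, -0.131]
ft_force: [-0.4, 0.1, -0.5]
opening: 0.701
grip_force: 0.0
```

jog_arm --motion '[[[0,0,0],0],[[0,0,0],0],[[0,0,0],0],[[0,0,0],0],[[0,0,0],0]]' --grip 1

```text
t: 17.3
eef_pos: [648.7, -19.2, 54.7]
tcp_rot: [-3.141, -0.001, -0.13]
ft_force: [1.3, 4.4, 5.3]
opening: 0.397
grip_force: 30.0
```

jog_arm --motion '[[[0,0,0],0],[[0,0,0],0]]'

```text
t: 17.5
eef_pos: [648.7, -19.2, 54.7]
tcp_rot: [-3.141, -0.001, -0.13]
ft_force: [0.4, 4.9, 5.1]
opening: 0.396
grip_force: 30.0
```

jog_arm --motion '[[[0,0,-15],0],[[0,0,-40],0],[[0,0,-70],0],[[0,0,-100],0],[[0,0,-110],0]]'

```text
t: 18.0
eef_pos: [648.9, -19.9, 167.3]
tcp_rot: [3.141, -0.004, -0.13]
ft_force: [0.4, 0.7, -4.0]
opening: 0.393
grip_force: 30.0
```

jog_arm --motion '[[[0,0,0],0]]'

```text
t: 18.1
eef_pos: [648.4, -19.8, 165.2]
tcp_rot: [3.141, -0.002, -0.13]
ft_force: [0.5, 0.3, -4.5]
opening: 0.392
grip_force: 30.0
```

```bash
python3 rel.py 523.5 319.5 165 -0.13;python3 -c "
from h import *
print(state()['ft_force'],state()['opening'])"
```

```text
t 18.1 pos [648.4 -19.8 165.2] rot [ 3.1413e+00 -2.0000e-03 -1.3020e-01]
[-167.9, -320.2, 0.2] -0.0
[ 0.49971412  0.25774612 -4.5370563 ] 0.3919844873234196
```

jog_arm --motion '[[[-15,-28,0],0],[[-34,-64,0],0],[[-53,-102,0],0],[[-73,-140,0],0],[[-93,-178,0],0]]'

```text
t: 18.6
eef_pos: [577.6, 170.1, 162.0]
tcp_rot: [3.14, 0.003, -0.131]
ft_force: [0.3, 0.7, -4.6]
opening: 0.389
grip_force: 30.0
```

jog_arm --motion '[[[-20,-38,0],0],[[-40,-76,0],0],[[-58,-110,0],0],[[-70,-134,0],0],[[-75,-142,0],0]]'

```text
t: 19.1
eef_pos: [521.5, 321.3, 162.0]
tcp_rot: [3.14, 0.003, -0.128]
ft_force: [0.0, 0.1, -4.9]
opening: 0.395
grip_force: 30.0
```

jog_arm --motion '[[[0,0,10],0],[[0,0,20],0],[[0,0,30],0],[[0,0,40],0],[[0,0,40],0]]'

```text
t: 19.6
eef_pos: [522.9, 318.4, 122.0]
tcp_rot: [3.14, 0.002, -0.131]
ft_force: [-0.6, 0.6, -5.2]
opening: 0.395
grip_force: 30.0
```

```bash
python3 rel.py 523.5 319.5 113 -0.13; python3 - <<'E'
from h import *
c=read_camera('side'); e=state()['eef_pos']
for o in ('big_weight','balance'):
  for r in cut_out(o,c)[:2]: print(o,round(r['p'],2),r['box'])
b=e+[0,0,-48.7]; print('pred base L/R/bottom',[np.round(proj(c,b+np.array(v))).tolist() for v in([15,12,0],[-15,-12,0],[-9,16,0],[0,0,50])])
print('pan rim',[np.round(proj(c,np.array([523.5+60*np.cos(k),319.5+60*np.sin(k),62]))).tolist() for k in np.arange(4)*np.pi/2])
p=c['img'][260:350,160:300]; hsv=cv2.cvtColor(p,cv2.COLOR_BGR2HSV); m=cv2.inRange(hsv,(15,100,60),(35,255,255)); ys,xs=np.nonzero(m); print('brass',len(xs),xs.min()+160,xs.max()+160,ys.min()+260,ys.max()+260) if len(xs) else 0
E
```

```text
t 19.6 pos [522.9 318.4 122. ] rot [ 3.1399e+00  2.5000e-03 -1.3130e-01]
[0.4, -1.2, 9.0] -0.001
big_weight 0.81 [217.8, 285.4, 232.8, 314.3]
big_weight 0.26 [307.7, 199.2, 329.1, 223.5]
balance 0.65 [172.1, 294.4, 287.7, 388.2]
balance 0.56 [227.6, 181.0, 314.0, 284.0]
pred base L/R/bottom [[214.0, 307.0], [231.0, 307.0], [219.0, 313.0], [220.0, 289.0]]
pan rim [[206.0, 302.0], [201.0, 326.0], [241.0, 323.0], [243.0, 299.0]]
brass 494 202 233 260 312
```

jog_arm --motion '[[[0,0,2],0],[[0,0,4],0],[[0,0,6],0],[[0,0,8],0],[[0,0,8],0]]'

```text
t: 20.25
eef_pos: [523.1, 319.4, 115.7]
tcp_rot: [3.141, 0.0, -0.13]
ft_force: [0.3, 1.1, -3.9]
opening: 0.396
grip_force: 30.0
```

jog_arm --motion '[[[0,0,0.5],0],[[0,0,1],0],[[0,0,1.5],0],[[0,0,2],0],[[0,0,2],0]]'

```text
t: 20.75
eef_pos: [523.2, 319.4, 113.9]
tcp_rot: [3.141, 0.0, -0.13]
ft_force: [0.1, 0.2, -5.2]
opening: 0.392
grip_force: 30.0
```

jog_arm --motion '[[[0,0,0.5],0],[[0,0,1],0],[[0,0,1.5],0],[[0,0,2],0],[[0,0,2],0]]'

```text
t: 21.25
eef_pos: [523.2, 319.4, 111.9]
tcp_rot: [3.141, 0.0, -0.13]
ft_force: [0.0, 0.1, -5.0]
opening: 0.391
grip_force: 30.0
```

jog_arm --motion '[[[0,0,0.3],0],[[0,0,0.6],0],[[0,0,0.9],0],[[0,0,1],0],[[0,0,1],0]]'

```text
t: 21.75
eef_pos: [523.2, 319.4, 110.9]
tcp_rot: [3.142, -0.0, -0.13]
ft_force: [0.6, -0.7, -4.1]
opening: 0.395
grip_force: 30.0
```

jog_arm --motion '[[[0,0,0.3],0],[[0,0,0.6],0],[[0,0,0.8],0],[[0,0,0.8],0]]'

```text
t: 22.15
eef_pos: [523.3, 319.5, 110.7]
tcp_rot: [-3.141, -0.001, -0.13]
ft_force: [-2.5, -1.1, 5.1]
opening: 0.393
grip_force: 30.0
```

Contact is made (force has reversed). Releasing.

jog_arm --motion '[[[0,0,0],0],[[0,0,0],0],[[0,0,0],0],[[0,0,0],0],[[0,0,0],0]]' --grip 0.3

```text
t: 22.65
eef_pos: [523.3, 319.4, 110.1]
tcp_rot: [3.142, -0.0, -0.13]
ft_force: [-0.1, -0.2, 0.7]
opening: 0.691
grip_force: 0.0
```

jog_arm --motion '[[[0,0,-10],0],[[0,0,-35],0],[[0,0,-70],0],[[0,0,-110],0],[[0,0,-140],0]]'

```text
t: 23.15
eef_pos: [523.4, 319.5, 253.4]
tcp_rot: [-3.14, -0.002, -0.13]
ft_force: [0.1, 0.4, 0.5]
opening: 0.703
grip_force: 0.0
```

jog_arm --motion '[[[-20,0,-10],0],[[-40,0,-10],0],[[-60,0,-10],0],[[-60,0,-10],0]]'

```text
t: 23.55
eef_pos: [462.0, 327.5, 261.3]
tcp_rot: [-3.141, -0.0, -0.129]
ft_force: [0.6, 1.4, -0.9]
opening: 0.705
grip_force: 0.0
```

```bash
python3 - <<'E'
from h import *
print(state()['t'],state()['eef_pos'])
P={}
for n in('top','side'):
  c=read_camera(n)
  for o in ('big_weight','small_weight','spatula','lid','mat','pan'):
    for r in cut_out(o,c)[:2]: print(n,o,round(r['p'],2),r['box'])
  print('pred weight',[np.round(proj(c,[523,319.5,z])).tolist() for z in(62,112,122)])
E
```

```text
23.55 [462.00859462 327.46941611 261.29285456]
top big_weight 0.77 [164.9, 208.3, 190.1, 228.0]
top small_weight 0.51 [282.5, 160.7, 295.6, 171.7]
top spatula 0.88 [452.2, 186.2, 463.5, 269.8]
top spatula 0.71 [462.4, 304.4, 480.6, 390.9]
top lid 0.87 [258.7, 89.5, 367.6, 139.4]
top mat 0.69 [424.0, 170.2, 484.6, 285.5]
top mat 0.26 [160.6, 207.7, 186.2, 230.5]
top pan 0.58 [132.4, 179.2, 229.0, 281.5]
top pan 0.25 [256.8, 86.8, 369.3, 200.4]
pred weight [[179.0, 221.0], [171.0, 218.0], [170.0, 218.0]]
side big_weight 0.93 [211.2, 288.6, 232.0, 315.6]
side big_weight 0.55 [302.4, 290.0, 330.5, 315.4]
side small_weight 0.37 [341.4, 211.8, 420.0, 251.5]
side spatula 0.79 [354.6, 220.9, 410.7, 237.9]
side spatula 0.74 [433.6, 232.3, 462.9, 252.1]
side lid 0.83 [215.5, 175.7, 285.7, 240.5]
side mat 0.86 [334.0, 212.5, 421.1, 251.4]
side pan 0.65 [213.2, 286.9, 232.4, 317.3]
side pan 0.6 [172.1, 292.1, 290.0, 389.6]
pred weight [[223.0, 312.0], [220.0, 294.0], [220.0, 290.0]]
```

```bash
python3 -c "
from cell import job_done; print(job_done())"
```

```text
the job is handed in; nothing more can be done
None
```

I handed the job in at about 24 s of the 69 s allowed; the hand-in returned no verdict. The last camera check showed the lid standing open at about 1.8 rad, the spatula on its mat, the larger weight upright near the middle of the pan, and the smaller weight still in the case.

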